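Tip the inked block onto the paper and press the print

TASK

The inked printing block stands on its short end at one end of the blue frame on the paper. Push it near its top, on its bare wooden back, so that it topples forward and lands with its inked face flat on the paper inside the blue frame; draw the fingers clear of it, then press down firmly with the fingertips (about one kilogram's weight, for half a second) on the middle of its back and leave it lying there. Do not grasp, lift or carry the block, and leave everything else where it is.

Things in the scene. Friction and masses are not known exactly. Their poses are not given: they have to be found in the camera images.
- block: Loose printing block, 25 mm thick (x), 90 mm wide (y), 130 mm tall (z), about 0.24 kg, standing upright on its short end; origin at the centre of its underside. Its own +x is the way its inked face looks (orange and black leaf pattern); -x is the bare wooden back with a white disc of 24 mm in the middle. Lying face down, its +x points down and its back is 25 mm above the paper.
- block_mid (a point): centre of the block: half-way through its thickness, width and height (65 mm from its foot); axes as the block. Lying, the middle of its back is straight above this point, 12.5 mm higher.
- block_foot (a point): centre of the block's foot (the end it stands on). Pushed 100 to 110 mm above the paper on its back, the block pivots over its front foot edge; past about 11 degrees of lean (22 mm of travel at that height) it falls forward by itself, its foot sliding only a few mm.
- corner_foot_l (a point): corner of the block's inked face: foot end, +y side of the block
- corner_foot_r (a point): corner of the block's inked face: foot end, -y side of the block
- corner_top_l (a point): corner of the block's inked face: top end, +y side of the block
- corner_top_r (a point): corner of the block's inked face: top end, -y side of the block
- frame_center (a point): centre of the blue frame on the paper, 9 mm above the table. Inside its lines it is 170 mm along this point's x, 120 mm along y; lines 4 mm wide. The paper lies on a fixed plywood board, 300 x 220 mm, its centre 20 mm from here to -x. At the start the block stands across the line at the -x end, its inked face about 20 mm inside the line and looking roughly along +x over the frame.
- orange_jar: Bystander, to be left alone: closed round ink jar with orange lid, 74 mm across, 85 mm high; origin at the centre of its underside
- navy_jar: Bystander, to be left alone: closed round ink jar with dark blue lid, 74 mm across, 85 mm high; origin at the centre of its underside
- ink_roller: Bystander, to be left alone: ink roller lying flat, black roller 95 mm wide, whole 191 mm long, 32 mm high, brown handle along +y; origin at the centre of its underside
Things that resemble listed ones, but are neither listed nor needed, are in the scene too. What is shaped like the block but purple or red is not meant.

How it is judged (in metres and radians):
On the way, in this order (a step that is already met when the one before it is completed fails the run):
1. the block lies at rest face down inside the blue frame, untouched by the robot (angle between block's own x axis and vertical above 3.08 rad and x of corner_foot_l in the frame of frame_center between -0.089 and 0.089 m and y of corner_foot_l in the frame of frame_center between -0.064 and 0.064 m and x of corner_foot_r in the frame of frame_center between -0.089 and 0.089 m and y of corner_foot_r in the frame of frame_center between -0.064 and 0.064 m and x of corner_top_l in the frame of frame_center between -0.089 and 0.089 m and y of corner_top_l in the frame of frame_center between -0.064 and 0.064 m and x of corner_top_r in the frame of frame_center between -0.089 and 0.089 m and y of corner_top_r in the frame of frame_center between -0.064 and 0.064 m and linear speed of block below 0.02 m/s and angular speed of block below 0.1 rad/s and contact force between each of the arm, the fingers and block below 0.5 N), for 0.2 s.
2. the fingertips press down on the middle of its back (within 45 mm) with more than 5 N for 0.2 s (angle between block's own x axis and vertical above 3.08 rad and x of corner_foot_l in the frame of frame_center between -0.089 and 0.089 m and y of corner_foot_l in the frame of frame_center between -0.064 and 0.064 m and x of corner_foot_r in the frame of frame_center between -0.089 and 0.089 m and y of corner_foot_r in the frame of frame_center between -0.064 and 0.064 m and x of corner_top_l in the frame of frame_center between -0.089 and 0.089 m and y of corner_top_l in the frame of frame_center between -0.064 and 0.064 m and x of corner_top_r in the frame of frame_center between -0.089 and 0.089 m and y of corner_top_r in the frame of frame_center between -0.064 and 0.064 m and contact force between the fingers and block above 5 N and horizontal distance between the grasp point and block_mid below 0.045 m), for 0.2 s.
At the end, for the whole second after the job is handed in: The block lies at rest, untouched, inked face down and flat (within 3.5 degrees) on the paper, all four corners of its face within the outer edge of the blue lines (1 mm allowed) (angle between block's own x axis and vertical above 3.08 rad and x of corner_foot_l in the frame of frame_center between -0.089 and 0.089 m and y of corner_foot_l in the frame of frame_center between -0.064 and 0.064 m and x of corner_foot_r in the frame of frame_center between -0.089 and 0.089 m and y of corner_foot_r in the frame of frame_center between -0.064 and 0.064 m and x of corner_top_l in the frame of frame_center between -0.089 and 0.089 m and y of corner_top_l in the frame of frame_center between -0.064 and 0.064 m and x of corner_top_r in the frame of frame_center between -0.089 and 0.089 m and y of corner_top_r in the frame of frame_center between -0.064 and 0.064 m and linear speed of block below 0.02 m/s and angular speed of block below 0.1 rad/s).
It fails at once if the block is lifted or carried (its foot rises more than 20 mm above where it lies or stands, or its middle more than 15 mm above its standing height) (height (world z) of block_foot above 0.045 m or height (world z) of block_mid above 0.09 m).
It fails at once if a bystander (either jar or the roller) is moved by more than 20 mm (distance of any of orange_jar, navy_jar, ink_roller from where it was at the start of the episode above 0.02 m).
It also fails if it takes over 45 s, if anything falls off the work surface, if the arm or the gripper's body presses on something with over 40 N, if the wrist force passes 120 N, or if a joint passes its speed limit or range.

ROBOT

A 6-joint arm with a two-finger parallel gripper is mounted at the origin on the work surface; the furniture and walls round the work are solid. World frame = base frame: x ahead of the robot, y to its left, z up, the work surface at z = 0. Lengths are in m, angles in degrees, forces in N, time in s.
With the tool pointing down it reaches from about 0.25 to 0.725 m from the base axis. Payload 4 kg.
Tool frame: the origin (TCP) lies midway between the tips of the shut fingers; the grasp point (between the pads) lies 19 mm behind it; z points along the fingers, y is the line along which they close (so a half turn about z gives the same grasp; the last joint's range is limited). The gripper opens to 85 mm and grips with 20 to 120 N. Pads are 22 mm wide; open, the fingers measure 114 mm over their backs; the gripper's body (76 mm by 85 mm) begins 54 mm behind the grasp point. The pads swing forward as they close: fully open they stand 13 mm farther back than shut.
Start: joints at [-70.13, 13.785, 0.286, 76.501, 0, 90], TCP at [0.17, -0.47, 0.231] pointing down, gripper open.
Joint ranges: [-155.79, 155.79], [-60.16, 107.12], [-62.33, 73.08], [-114, 123.19], [-81.49, 82.49], [-180, 180]. Speed limits (degrees/s): [159.86, 159.86, 180, 180, 180, 180].

INTERFACE

Orientations are given as a 3x3 rotation matrix whose columns are the frame's x, y, z axes.
In Python, from workcell import r gives the robot as it stands.
- The arm moves only by the tool jog_arm, never from a script. Its argument "plan" is text: rows parted by semicolons, each of 5 numbers parted by spaces: the finger opening in m, from 0 to 0.0854, then the shift along the tool's x, y, z in m, then the turn about the tool's z in degrees. A call has 1 to 8 rows; each row shifts and turns the commanded pose from where the row before left it, along the tool's axes as they then stand; what a row does not reach is not made up. A row lasts 1/12 s, in which the tool goes at most 41.7 mm and 7.16 degrees, less where a joint would pass 70% of its speed; a pose out of reach is approached as far as the arm can. A call is refused whole if a number of a shift passes 0.0417 or a number of a turn 7.16, either way. A call with a gripper value outside its range is refused whole. The fingers move at their own pace and stop on an object; "newtons" is the grip in N (left out, the last holds). Time passes only in rows, so rows that do not move let the fingers close. It gives the time, the measured TCP pose, the force, the opening and the grip force at its end, in the units of the state.
- r.state(): the state, without advancing time (a new reading comes with each control period).
- r.grab_frame(name): name is "scene" or "side" or "wrist"; returns the picture (384x512x3 uint8, red, green, blue); there is no depth.
- r.get_calibration(name): a dict with "fx", "fy", "cx", "cy" (pixels), "dist" ([k1, k2, p1, p2, k3] as OpenCV has them; the pictures are not rectified), "R" (3x3) and "t" (3): a world point X has camera coordinates R X + t; the wrist camera has in their place "mount" (4x4, takes a point from camera to tool coordinates, whose origin is the TCP and whose axes are the flange's). Camera axes: x right, y down, z forward; pixel columns grow to the right and rows downward; lengths in m; the calibration is good to about 2 mm. A picture is of the moment at which its call begins: read the wrist's pose just before it. get_calibration takes no time and is no camera call.
- r.job_done(): hands the job in; it is judged then, once.
Trained networks look in the newest picture that a camera, given by its name, has taken for a name from the list of things; names that differ only in an ending like _2 or _b are one class to them, and where a whole thing is asked for, a point or a joint stands for the part that bears it (a point fixed in the world has none). Each returns a list of dicts, best first, with "p" (0 to 1); they miss things now and then, are a little off and sometimes report something else, mostly with a low value. They report only what shows in the picture. A call takes as long as a camera call. They do not tell look-alikes from the thing itself.
- r.masks_of(camera, thing): "pixels" (384x512 bool, what is visible of it) and "box" ([left, top, right, bottom] in pixels, round what is visible of it).
The state is a dict: "time_s": time; "joint_positions": joint angles; "joint_velocities": joint speeds; "joint_torque": joint torques, N m; "ee_pos": TCP position; "tcp_rot": TCP orientation; "force": force on the tool from outside, world axes, zero at the start; "wrist_torque": the same for the moment, N m; "opening": finger opening in m; "grip_force": force on a finger pad.
Only numpy, scipy, OpenCV 4.12 (cv2) and the standard library are available. Lean on these libraries where they do the work, as an engineer would, in place of code of your own. Each camera call takes 0.05 s, during which the arm holds its last target. There are 200 camera calls.

## Working session

There is one attempt and no reset: what is moved stays moved. The work goes in short steps, Python scripts to look and compute and a tool call to move; the robot and the scene stay as the last step left them, time stands still between calls to the robot, and variables do not carry over. Pictures are saved under pics/ and viewed, at most 10 in all, crops included, and the job is handed in when it is done.

Besides the shell and the picture viewer there is one more tool, called after ">>>" as name(argument=value, ...) on one line, values as JSON. jog_arm: Moves the arm, as the interface text tells. Its arguments: {"type":"object","properties":{"plan":{"type":"string"},"newtons":{"type":"number"}},"required":["plan"]}

```bash
mkdir -p pics; cat > h.py <<'E'
from workcell import r
import numpy as np, cv2
def cal(n):
    c=r.get_calibration(n);K=np.array([[c['fx'],0,c['cx']],[0,c['fy'],c['cy']],[0,0,1.]]);d=np.array(c['dist'])
    if 'R' in c: return K,d,np.array(c['R']),np.array(c['t'])
    s=r.state();M=np.eye(4);M[:3,:3]=s['tcp_rot'];M[:3,3]=s['ee_pos'];M=np.linalg.inv(M@np.array(c['mount']))
    return K,d,M[:3,:3],M[:3,3]
def ray(c,px,z):
    K,d,R,t=c;u=cv2.undistortPoints(np.array(px,float).reshape(-1,1,2),K,d).reshape(-1,2)
    D=np.c_[u,np.ones(len(u))]@R;C=-R.T@t
    return C+D*((z-C[2])/D[:,2])[:,None]
def proj(c,X):
    K,d,R,t=c;return cv2.projectPoints(np.array(X,float).reshape(-1,3),cv2.Rodrigues(R)[0],t,K,d)[0].reshape(-1,2)
E
python3 - <<'E'
from h import *
ims=[]
for n in('scene','side'):
    c=cal(n);im=r.grab_frame(n).copy()
    print(n,'cam',(-c[2].T@c[3]).round(3))
    for th in('block','orange_jar','navy_jar','ink_roller','frame_center'):
        for m in r.masks_of(n,th)[:3]: print(th,round(m['p'],2),m['box'])
    cv2.imwrite(f'pics/{n}0.png',cv2.resize(im[:,:,::-1],(800,600),interpolation=cv2.INTER_CUBIC))
print(r.state())
E
```

```text
scene cam [-0.049 -1.31   1.   ]
block 0.89 [226.4, 166.3, 242.8, 204.4]
block 0.85 [248.6, 217.0, 279.0, 259.9]
block 0.65 [315.6, 172.4, 325.8, 208.5]
orange_jar 0.61 [239.5, 142.6, 261.1, 166.7]
ink_roller 0.76 [291.6, 254.7, 325.8, 298.0]
frame_center 0.97 [203.2, 185.9, 295.8, 223.3]
frame_center 0.56 [230.5, 165.8, 247.4, 205.9]
side cam [ 0.232 -1.304  0.855]
block 0.98 [272.9, 206.7, 299.9, 242.1]
block 0.97 [234.9, 166.2, 252.0, 200.0]
block 0.96 [170.0, 160.7, 183.3, 196.9]
orange_jar 0.65 [258.3, 141.0, 276.7, 167.4]
orange_jar 0.2 [270.7, 251.2, 306.2, 294.7]
navy_jar 0.52 [218.5, 152.5, 230.8, 173.4]
frame_center 0.72 [207.6, 182.1, 299.1, 229.6]
{'time_s': 0.6, 'joint_positions': array([-7.01292304e+01,  1.37842621e+01,  2.85116513e-01,  7.65004886e+01,
        3.41705021e-04,  9.00005812e+01]), 'joint_velocities': array([ 0.05842306, -0.01048373,  0.01060798, -0.01163882, -0.08613125,
        0.06584864]), 'joint_torque': array([-5.31773094e-04, -3.71976972e+01,  2.52569604e+01,  1.47452967e-03,
       -3.66353868e-05, -5.47174551e-06]), 'ee_pos': array([ 0.16994955, -0.47022452,  0.23130699]), 'tcp_rot': array([[ 9.40465103e-01,  3.39890262e-01,  7.77876374e-06],
       [ 3.39890262e-01, -9.40465103e-01, -3.97691118e-06],
       [ 5.96394246e-06,  6.38407223e-06, -1.00000000e+00]]), 'force': array([0.89674143, 0.19175457, 0.51873358]), 'wrist_torque': array([-0.0099132 , -0.01693269,  0.03245438]), 'grip_force': 0.0, 'opening': 0.08500256303000416}
```

View pics/scene0.png

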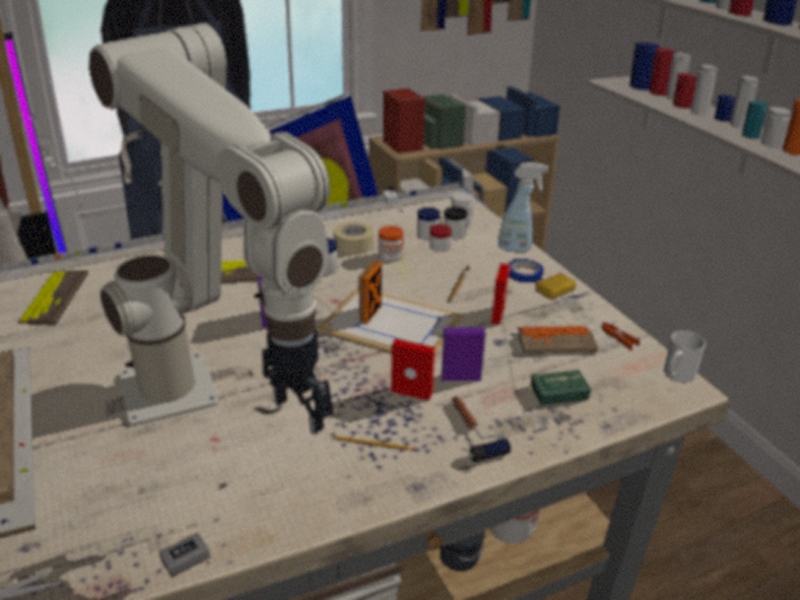

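View pics/side0.png

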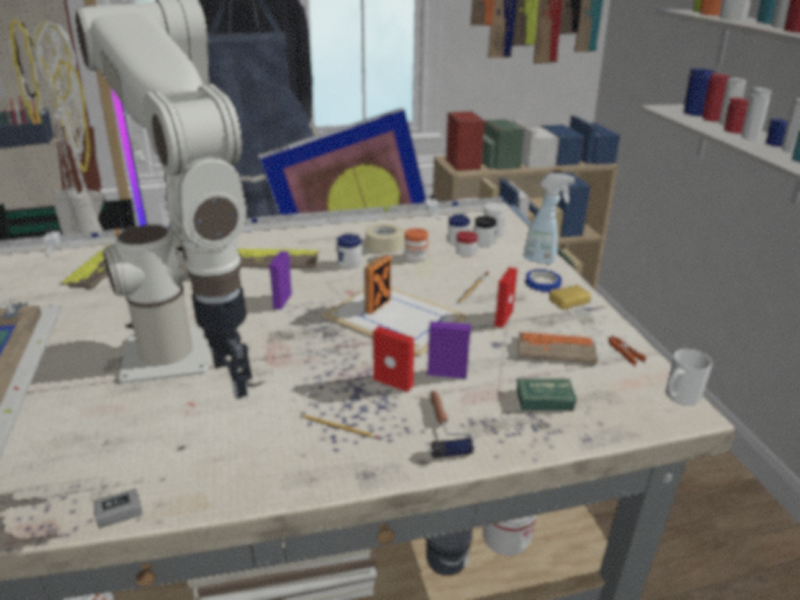

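The block (orange/black face, scene ≈(237,187), side ≈(242,182) in native pixels) stands on the far-left end of the paper. Red and purple look-alikes stand nearer the camera, and there is one behind on the left. I'll make a rough fit first and then look from the wrist.

```bash
cat > fit.py <<'E'
from h import *
from scipy.optimize import minimize
def box(x,y,th,sx,sy,z0,z1):
    R=np.array([[np.cos(th),-np.sin(th)],[np.sin(th),np.cos(th)]])
    p=np.array([[a*sx/2,b*sy/2] for a in(-1,1) for b in(-1,1)])@R.T+[x,y]
    return np.array([[*q,z] for q in p for z in(z0,z1)])
def fit(views,p0,sx,sy,z0,z1,occ=None):
    def cost(p):
        s=0
        for c,m in views:
            h=cv2.convexHull(proj(c,box(*p,sx,sy,z0,z1)).astype(np.float32))
            S=np.zeros((384*4,512*4),np.uint8);cv2.fillConvexPoly(S,np.round(h*4+1.5).astype(np.int32),255)
            f=cv2.resize(S,(512,384),interpolation=cv2.INTER_AREA)/255.
            s+=np.abs(f-m).sum()/m.sum()
        return s
    best=None
    for a in np.radians(np.arange(-90,90,15) if len(p0)==2 else [0]):
        q=[p0[0],p0[1],a if len(p0)==2 else p0[2]+a]
        o=minimize(cost,q,method='Nelder-Mead',options=dict(initial_simplex=[q,np.add(q,[.015,0,0]),np.add(q,[0,.015,0]),np.add(q,[0,0,.2])],xatol=1e-4,fatol=1e-4))
        if best is None or o.fun<best.fun: best=o
    return best
E
python3 - <<'E'
from fit import *
bv=[];fv=[]
for n in('scene','side'):
    c=cal(n);r.grab_frame(n);
    tgt=np.array([237,187] if n=='scene' else [242,182])
    ms=[m for m in r.masks_of(n,'block') if m['pixels'][tgt[1],tgt[0]]]
    bv.append((c,ms[0]['pixels'].astype(float)));b=ms[0]['box']
    f=r.masks_of(n,'frame_center')[0];fm=(f['pixels']|ms[0]['pixels']);fv.append((c,fm.astype(float)))
    p=ray(c,[[(b[0]+b[2])/2,b[3]-3]],.009)[0];print(n,b,p.round(3),f['box'])
    q=ray(c,[[(f['box'][0]+f['box'][2])/2,(f['box'][1]+f['box'][3])/2]],.009)[0]
    print(q)
    for th in('orange_jar','navy_jar','ink_roller'):
        for m in r.masks_of(n,th)[:2]:
            k=m['box'];print(th,m['p'],ray(c,[[(k[0]+k[2])/2,k[3]-3]],0)[0].round(3))
o=fit(bv,p[:2],.025,.09,.009,.139);print('block',o.x[:2],np.degrees(o.x[2]),o.fun)
# each view with the block mask ignored for board
o=fit(fv,q[:2],.30,.22,0,.009);print('board',o.x[:2],np.degrees(o.x[2]),o.fun)
E
```

```text
scene [227.5, 168.5, 243.6, 206.0] [0.515 0.08  0.009] [203.2, 186.2, 295.5, 225.2]
[0.55702372 0.04132155 0.009     ]
ink_roller 0.73 [ 0.534 -0.455  0.   ]
side [233.2, 163.2, 248.9, 199.9] [0.518 0.082 0.009] [206.7, 184.3, 297.4, 231.6]
[ 0.54232525 -0.00892891  0.009     ]
orange_jar 0.9 [0.702 0.344 0.   ]
navy_jar 0.86 [0.49  0.354 0.   ]
navy_jar 0.28 [ 0.545 -0.466  0.   ]
ink_roller 0.89 [ 0.546 -0.466  0.   ]
block [0.52354464 0.08866698] 134.96013929635532 0.16624753838806128
board [0.56209429 0.04803482] -48.91793252911158 0.7019869020779044
```

>>> jog_arm(plan="0 0.027 -0.024 -0.016 0;0 0.027 -0.024 -0.016 0;0 0.027 -0.024 -0.016 0;0 0.027 -0.024 -0.016 0;0 0.027 -0.024 -0.016 0;0 0.027 -0.024 -0.016 0;0 0.027 -0.024 -0.016 0;0 0.027 -0.024 -0.016 0")

```text
time_s: 1.87
ee_pos: [0.3081, -0.2146, 0.3604]
tcp_rot: [[0.941, 0.339, 0.001], [0.339, -0.941, -0.001], [0.001, 0.001, -1.0]]
force: [0.2, -0.2, 0.4]
opening: -0.0001
grip_force: 0.0
```

>>> jog_arm(plan="0 0 0 0 -7.16;0 0 0 0 -7.16;0 0 0 0 -7.16;0 0 0 0 -7.16;0 0 0 0 -7.16;0 0 0 0 -7.16;0 0 0 0 -7.16;0 0 0 0 -7.16")

```text
time_s: 2.53
ee_pos: [0.3078, -0.2162, 0.3594]
tcp_rot: [[0.216, 0.976, 0.0], [0.976, -0.216, -0.0], [-0.0, 0.0, -1.0]]
force: [0.2, -0.5, 0.2]
opening: 0.0002
grip_force: 0.0
```

>>> jog_arm(plan="0 0 0 0 -7.16;0 0 0 0 -7.16;0 0 0 0 -7.16;0 0 0 0 -7.16;0 0 0 0 -7.16;0 0 0 0 -7.16;0 0 0 0 -7.16;0 0 0 0 -7.16")

```text
time_s: 3.2
ee_pos: [0.3078, -0.2162, 0.3594]
tcp_rot: [[-0.704, 0.71, 0.0], [0.71, 0.704, -0.0], [-0.0, 0.0, -1.0]]
force: [-0.0, 0.8, -0.1]
opening: -0.0001
grip_force: 0.0
```

```bash
python3 - <<'E'
from h import *
print(np.array(r.get_calibration('wrist')['mount']).round(3)); s=r.state();print(s['ee_pos'],s['joint_positions'],s['tcp_rot'][:,0])
E
```

```text
[[-0.    -0.954 -0.299  0.075]
 [ 1.    -0.    -0.    -0.   ]
 [ 0.    -0.299  0.954 -0.143]
 [ 0.     0.     0.     1.   ]]
[ 0.30777591 -0.21621814  0.35938981] [-3.50889590e+01 -1.65392211e+00  1.64285052e+00  9.32856014e+01
  2.76953677e-04  1.01278404e+01] [-7.04426116e-01  7.09777297e-01 -1.91086280e-04]
```

>>> jog_arm(plan="0 0.011 0.038 0 0;0 0.011 0.038 0 0;0 0.011 0.038 0 0;0 0.011 0.038 0 0;0 0.011 0.038 0 0;0 0.011 0.038 0 0;0 0.011 0.038 0 0;0 0.011 0.038 0 0")

```text
time_s: 3.87
ee_pos: [0.4639, 0.0614, 0.3595]
tcp_rot: [[-0.7, 0.714, 0.001], [0.714, 0.7, -0.0], [-0.001, 0.0, -1.0]]
force: [1.1, -0.3, 0.9]
opening: 0.0001
grip_force: 0.0
```

>>> jog_arm(plan="0 0.01 0.03 0 0;0 0.01 0.03 0 0;0 0 0 0 0;0 0 0 0 0")

```text
time_s: 4.2
ee_pos: [0.4924, 0.117, 0.3584]
tcp_rot: [[-0.702, 0.712, -0.002], [0.712, 0.702, -0.001], [0.001, -0.002, -1.0]]
force: [0.5, -0.9, 0.0]
opening: 0.0
grip_force: 0.0
```

```bash
python3 - <<'E'
from fit import *
c=cal('wrist');im=r.grab_frame('wrist').copy();np.savez('w1.npz',K=c[0],d=c[1],R=c[2],t=c[3],im=im)
for m in r.masks_of('wrist','block')[:4]: print(m['p'],m['box'])
for m in r.masks_of('wrist','frame_center')[:2]: print('f',m['p'],m['box'])
X=box(.5235,.0887,np.radians(-45),.025,.09,.009,.139)
for p in proj(c,X): cv2.circle(im,tuple(int(v) for v in p),2,(255,0,255),-1)
cv2.imwrite('pics/w1.png',cv2.resize(im[:,:,::-1],(800,600)))
E
```

```text
0.95 [142.3, 1.0, 231.3, 43.4]
0.91 [230.9, 158.0, 297.1, 198.2]
0.58 [161.7, 309.7, 181.2, 321.7]
0.55 [103.0, 239.5, 152.9, 310.2]
f 0.76 [198.7, 112.4, 330.4, 270.2]
```

View pics/w1.png

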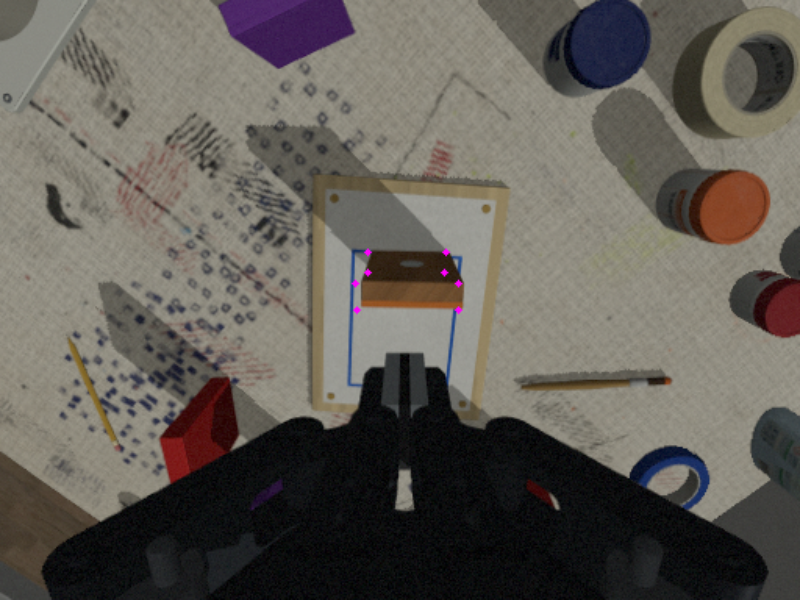

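The block, white disc toward the camera, stands across the frame's rear line: top edge v≈281–306, u≈362–463. The frame corners are at about (353,250), (461,257) and (349,385), all in the 800-wide picture. Next I'll compute the numbers.

```bash
python3 - <<'E'
from fit import *
f=np.load('w1.npz');c=(f['K'],f['d'],f['R'],f['t'])
s=512/800
T=ray(c,np.array([[362,306],[462,306],[463,281],[362,281]])*s,.139);print('top',T[:,:2].round(4))
ms=[m for m in r.masks_of('wrist','block') if m['box'][1]>150 and m['box'][3]<205]
if ms:
    o=fit([(c,ms[0]['pixels'].astype(float))],[.5235,.0887,np.radians(-45)],.025,.09,.009,.139);print('fit',o.x[:2],np.degrees(o.x[2]),o.fun)
F=ray(c,np.array([[353,250],[461,257],[349,385],[447,384]])*s,.009);print('frame',F[:,:2].round(4))
B=ray(c,np.array([[316,176],[508,186],[484,411],[314,409]])*s,.009);print('board',B[:,:2].round(4),'c',B.mean(0).round(4))
st=r.state();print(st['ee_pos'],st['tcp_rot'][:,0])
for n,P in(('top',T),('F',F),('B',B)): print(n,((P-st['ee_pos'])@st['tcp_rot'])[:,:2].round(4).tolist())
for k in 'top',: 
    d=T[1]-T[0];print('yaw of front edge',np.degrees(np.arctan2(d[1],d[0])))
for i,j in((0,1),(0,2),(1,3)): d=F[j]-F[i];print(np.degrees(np.arctan2(d[1],d[0])),np.linalg.norm(d))
d=B[3]-B[0];print('board x dir',np.degrees(np.arctan2(d[1],d[0])));d=B[2]-B[1];print(np.degrees(np.arctan2(d[1],d[0])))
E
```

```text
top [[0.5009 0.0547]
 [0.5637 0.1167]
 [0.5476 0.133 ]
 [0.4853 0.0715]]
fit [0.52494037 0.09293853] -46.12234776256847 0.05187108981052594
frame [[ 0.469   0.0558]
 [ 0.5637  0.1376]
 [ 0.5838 -0.0768]
 [ 0.6717  0.0121]]
board [[ 0.3836  0.0882]
 [ 0.5421  0.2295]
 [ 0.7349  0.0186]
 [ 0.5752 -0.1352]] c [0.559  0.0503 0.009 ]
[0.49174876 0.11462581 0.35974981] [-6.99010830e-01  7.15110958e-01 -4.21533743e-04]
top [[-0.0491, -0.0354], [-0.0487, 0.0529], [-0.0258, 0.0527], [-0.0262, -0.0348]]
F [[-0.026, -0.0574], [-0.0337, 0.0674], [-0.2011, -0.068], [-0.1989, 0.0569]]
B [[0.0568, -0.0959], [0.0471, 0.1163], [-0.2385, 0.1067], [-0.2368, -0.115]]
yaw of front edge 44.628206820446735
40.84090621068427 0.12510748269683727
-49.11233169211619 0.175367378752191
-49.2978463597824 0.1655926022876398
board x dir -49.38567104669067
-47.57776317543368
```

>>> jog_arm(plan="0 0.01 0.003 0.02 0;0 0.01 0.003 0.035 0;0 0.01 0.003 0.035 0;0 0 0 0.035 0;0 0 0 0.035 0;0 0 0 0.035 0;0 0 0 0.035 0;0 0 0 0.022 0")

```text
time_s: 5.07
ee_pos: [0.4755, 0.1415, 0.1047]
tcp_rot: [[-0.698, 0.716, -0.003], [0.716, 0.698, -0.001], [0.001, -0.003, -1.0]]
force: [0.6, -0.1, 0.0]
opening: -0.0002
grip_force: 0.0
```

>>> jog_arm(plan="0 -0.01 0 0 0;0 -0.01 0 0 0;0 -0.01 0 0 0;0 0 0 0 0")

```text
time_s: 5.4
ee_pos: [0.5025, 0.1205, 0.11]
tcp_rot: [[-0.698, 0.716, 0.006], [0.716, 0.698, 0.001], [-0.004, 0.005, -1.0]]
force: [0.5, -0.2, 0.8]
opening: 0.0005
grip_force: 0.0
```

```bash
python3 - <<'E'
from h import *
im=r.grab_frame('wrist');cv2.imwrite('pics/w2.png',cv2.resize(im[:,:,::-1],(640,480)))
s=r.state();print(s['ee_pos'],s['force'])
E
```

```text
[0.50153026 0.12108723 0.10973049] [ 0.51768884 -0.11940759 -0.98074183]
```

View pics/w2.png

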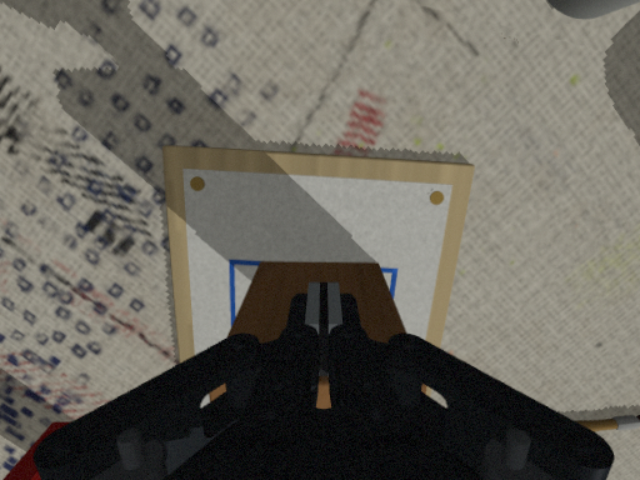

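Fingers are centred behind the block (fingers at u≈325, block centre u≈323 in the 640-wide picture), about 13 mm short of its back.

>>> jog_arm(plan="0 -0.004 0 0 0;0 -0.004 0 0 0;0 -0.004 0 0 0;0 -0.004 0 0 0;0 -0.003 0 0 0;0 -0.003 0 0 0")

```text
time_s: 5.95
ee_pos: [0.5141, 0.1062, 0.1073]
tcp_rot: [[-0.7, 0.714, -0.0], [0.714, 0.7, 0.0], [0.0, -0.0, -1.0]]
force: [-0.8, -0.5, 0.3]
opening: -0.0001
grip_force: 0.1
```

>>> jog_arm(plan="0 -0.003 0 0 0;0 -0.003 0 0 0;0 -0.003 0 0 0;0 -0.003 0 0 0")

```text
time_s: 6.28
ee_pos: [0.5226, 0.0975, 0.1072]
tcp_rot: [[-0.7, 0.714, -0.0], [0.714, 0.7, -0.0], [-0.0, -0.0, -1.0]]
force: [-0.1, -0.7, -0.1]
opening: 0.0002
grip_force: 0.0
```

```bash
python3 - <<'E'
from h import *
im=r.grab_frame('wrist');cv2.imwrite('pics/w3.png',cv2.resize(im[:,:,::-1],(640,480)))
s=r.state();print(s['ee_pos'],s['force'])
E
```

```text
[0.5230215  0.09715637 0.10728258] [ 0.06025299 -0.50786837 -0.09663715]
```

View pics/w3.png

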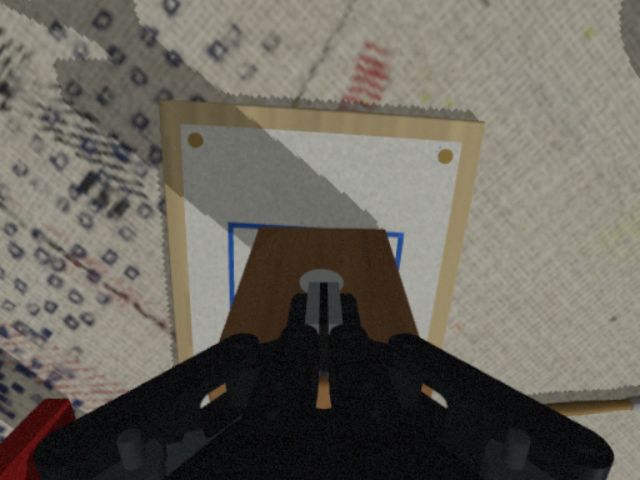

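The disc is now showing above the fingertips, so the block is leaning. I'll keep pushing past the balance point and then back off.

>>> jog_arm(plan="0 -0.003 0 0 0;0 -0.003 0 0 0;0 -0.003 0 0 0;0 -0.003 0 0 0;0 -0.003 0 0 0;0 -0.003 0 0 0;0 0 0 0 0;0 0 0 0 0")

```text
time_s: 7.0
ee_pos: [0.5351, 0.0847, 0.1072]
tcp_rot: [[-0.7, 0.714, -0.0], [0.714, 0.7, 0.0], [0.0, -0.0, -1.0]]
force: [-0.1, 0.7, 1.1]
opening: 0.0004
grip_force: 0.0
```

>>> jog_arm(plan="0 0 0 0 0;0 0 0 0 0;0 0 0 0 0;0 0 0 0 0")

```text
time_s: 7.33
ee_pos: [0.5349, 0.0849, 0.1073]
tcp_rot: [[-0.7, 0.714, -0.0], [0.714, 0.7, -0.0], [0.0, -0.0, -1.0]]
force: [0.3, -0.3, -0.2]
opening: 0.0001
grip_force: 0.0
```

```bash
python3 - <<'E'
from h import *
im=r.grab_frame('wrist');cv2.imwrite('pics/w4.png',cv2.resize(im[:,:,::-1],(640,480)))
s=r.state();print(s['ee_pos'],s['force'])
E
```

```text
[0.53495454 0.08494678 0.10734077] [ 0.00532252 -0.58876198  0.2255672 ]
```

View pics/w4.png

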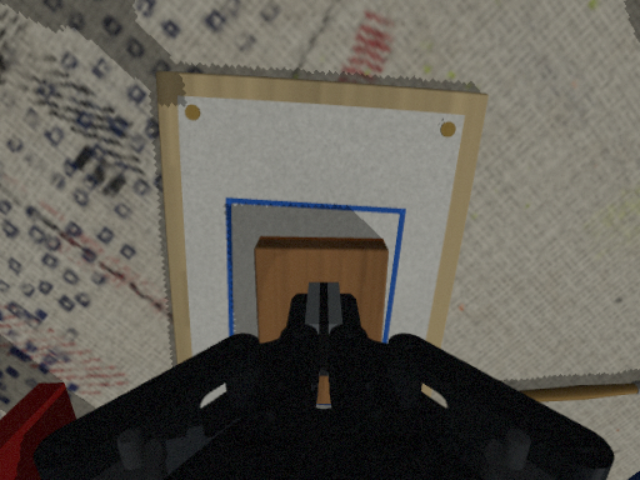

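The block has fallen face down, with its foot end at v≈237, u≈255–387, inside the frame lines. I'll rise and back off to check the far end.

>>> jog_arm(plan="0 0.012 0 -0.035 0;0 0.012 0 -0.035 0;0 0.012 0 -0.035 0;0 0.012 0 -0.035 0;0 0.012 0 -0.035 0;0 0.012 0 -0.035 0;0 0 0 0 0;0 0 0 0 0")

```text
time_s: 8.05
ee_pos: [0.4855, 0.1371, 0.3201]
tcp_rot: [[-0.701, 0.713, 0.006], [0.713, 0.701, 0.002], [-0.003, 0.006, -1.0]]
force: [0.1, -0.4, -0.9]
opening: -0.0001
grip_force: 0.0
```

```bash
python3 - <<'E'
from fit import *
c=cal('wrist');im=r.grab_frame('wrist').copy();np.savez('w5.npz',K=c[0],d=c[1],R=c[2],t=c[3],im=im)
ms=r.masks_of('wrist','block')
for m in ms: print(round(m['p'],2),m['box'])
s=r.state()
m=[m for m in ms if abs((m['box'][0]+m['box'][2])/2-260)<60 ]
if m:
    m=m[0]
    p0=ray(c,[[(m['box'][0]+m['box'][2])/2,(m['box'][1]+m['box'][3])/2]],.034)[0][:2]
    o=fit([(c,m['pixels'].astype(float))],[*p0,np.radians(-45.6)],.13,.09,.009,.034)
    x,y,th=o.x;print('fit',o.x[:2],np.degrees(th),o.fun)
    print('tool delta',((np.array([x,y,.034])-s['ee_pos'])@s['tcp_rot']).round(4))
    P=proj(c,box(*o.x,.13,.09,.009,.034))
    for q in P: cv2.circle(im,tuple(int(v) for v in q),1,(255,0,255),-1)
print(s['ee_pos'])
cv2.imwrite('pics/w5.png',cv2.resize(im[:,:,::-1],(800,600)))
E
```

```text
0.94 [83.7, 258.7, 139.5, 320.8]
0.75 [116.8, 0.9, 215.9, 53.7]
0.64 [160.2, 306.0, 181.4, 326.2]
0.57 [230.9, 191.9, 284.7, 242.1]
fit [0.5787243  0.03533812] -47.98228770736202 0.8571455059565198
tool delta [-0.1382 -0.003   0.2825]
[0.48433721 0.13618994 0.3165811 ]
```

View pics/w5.png

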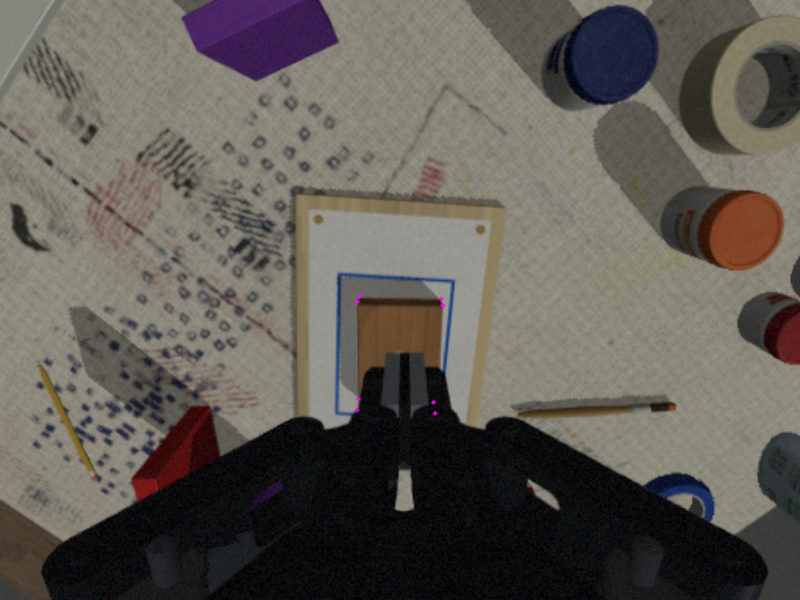

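```bash
python3 - <<'E'
from fit import *
f=np.load('w5.npz');c=(f['K'],f['d'],f['R'],f['t']);s=.64
F=ray(c,np.array([[340,275],[453,281],[336,413]])*s,.009)
x=F[2]-F[0];x/=np.linalg.norm(x);y=F[1]-F[0];print('len',np.linalg.norm(F[2]-F[0]),np.linalg.norm(y))
y/=np.linalg.norm(y);ctr=F[1]*.5+F[2]*.5
B=ray(c,np.array([[359,305],[441,306],[359,385],[440,375]])*s,.034)
for p in B: print('frame xy',((p-ctr)@x).round(4),((p-ctr)@y).round(4))
v=(B[2]-B[0]);v/=np.linalg.norm(v);mid=(B[0]+B[1])/2+.065*v
print(v,mid);st=r.state();print('delta',((mid-st['ee_pos'])@st['tcp_rot']).round(4),st['ee_pos'])
from fit import fit as FT
for n in('scene','side'):
    c=cal(n);r.grab_frame(n);w=proj(c,[mid])[0]
    for m in r.masks_of(n,'block'):
        k=m['box']
        if abs((k[0]+k[2])/2-w[0])<15 and abs((k[1]+k[3])/2-w[1])<15:
            o=FT([(c,m['pixels'].astype(float))],[mid[0],mid[1],np.arctan2(v[1],v[0])],.13,.09,.009,.034);print(n,o.x[:2],np.degrees(o.x[2]),o.fun)
            q=o.x
            for a in box(*q,.13,.09,.009,.034)[::2]: print('   ',((a-ctr)@x).round(4),((a-ctr)@y).round(4))
E
```

```text
len 0.17273115872875822 0.12272074947788178
frame xy -0.0613 -0.0364
frame xy -0.0664 0.0493
frame xy 0.0328 -0.0341
frame xy 0.014 0.0549
[ 0.67748094 -0.73554033  0.        ] [0.57949086 0.03449105 0.034     ]
delta [-0.1393 -0.003   0.2825] [0.48433721 0.13618994 0.3165811 ]
scene [0.58318489 0.03711228] -45.5492621018365 0.08029785711963061
    -0.0601 -0.036
    -0.0667 0.0539
    0.0696 -0.0288
    0.063 0.0611
side [0.57834019 0.02897903] -47.2708713479471 0.05275619681834998
    -0.0585 -0.0431
    -0.0623 0.0469
    0.0714 -0.0398
    0.0675 0.0502
```

>>> jog_arm(plan="0 0.02 0 0 0;0 0.02 0 0 0;0 0.02 0 0 0;0 0.02 0 0 0;0 0 0 0 0;0 0 0 0 0")

```text
time_s: 8.85
ee_pos: [0.4281, 0.1936, 0.3167]
tcp_rot: [[-0.701, 0.713, -0.001], [0.713, 0.701, -0.001], [0.0, -0.001, -1.0]]
force: [-0.3, -0.5, 0.6]
opening: 0.0001
grip_force: 0.0
```

```bash
python3 - <<'E'
from fit import *
c=cal('wrist');im=r.grab_frame('wrist').copy()
s=r.state();w=proj(c,[[.579,.034,.034]])[0]
for m in r.masks_of('wrist','block'):
    k=m['box']
    if abs((k[0]+k[2])/2-w[0])<25 and abs((k[1]+k[3])/2-w[1])<25:
        o=fit([(c,m['pixels'].astype(float))],[.579,.034,np.radians(-46.5)],.13,.09,.009,.034)
        print('fit',o.x[:2],np.degrees(o.x[2]),o.fun,'delta',((np.array([*o.x[:2],.034])-s['ee_pos'])@s['tcp_rot']).round(4))
        break
print(s['ee_pos'],w)
x0,y0=int(w[0]-100),int(w[1]-75)
cv2.imwrite('pics/w6.png',cv2.resize(im[y0:y0+150,x0:x0+200,::-1],(800,600),interpolation=cv2.INTER_CUBIC));print(x0,y0)
E
```

```text
[0.42857576 0.19320937 0.31669277] [256.53415493 273.66417794]
156 198
```

View pics/w6.png

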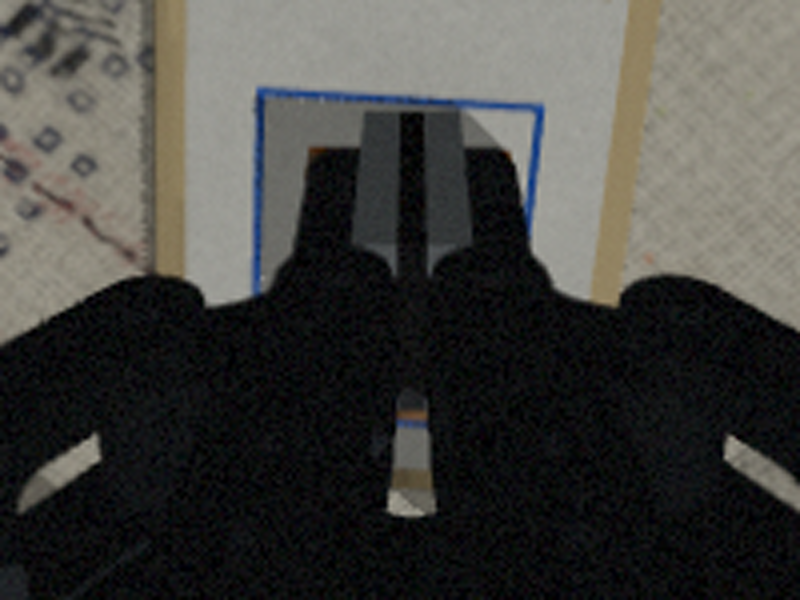

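I went the wrong way: the fingers now hide the block. Moving forward should uncover it.

>>> jog_arm(plan="0 -0.025 0 0 0;0 -0.025 0 0 0;0 -0.025 0 0 0;0 -0.025 0 0 0;0 -0.025 0 0 0;0 -0.025 0 0 0;0 -0.025 0 0 0;0 0 0 0 0")

```text
time_s: 9.62
ee_pos: [0.554, 0.0642, 0.3157]
tcp_rot: [[-0.696, 0.718, -0.0], [0.718, 0.696, -0.002], [-0.001, -0.002, -1.0]]
force: [-0.8, -0.2, -0.9]
opening: 0.0002
grip_force: 0.0
```

```bash
python3 - <<'E'
from fit import *
r.state();c=cal('wrist');im=r.grab_frame('wrist').copy()
s=r.state();w=proj(c,[[.579,.034,.034]])[0]
for m in r.masks_of('wrist','block'):
    k=m['box']
    if abs((k[0]+k[2])/2-w[0])<25 and abs((k[1]+k[3])/2-w[1])<25:
        o=fit([(c,m['pixels'].astype(float))],[.579,.034,np.radians(-46.5)],.13,.09,.009,.034)
        print('fit',o.x[:2],np.degrees(o.x[2]),o.fun,'delta',((np.array([*o.x[:2],.034])-s['ee_pos'])@s['tcp_rot']).round(4))
        break
print(s['ee_pos'],w)
x0,y0=int(w[0]-100),max(0,int(w[1]-75))
cv2.imwrite('pics/w7.png',cv2.resize(im[y0:y0+150,x0:x0+200,::-1],(800,600),interpolation=cv2.INTER_CUBIC));print(x0,y0)
E
```

```text
fit [0.57941927 0.03503624] -46.49767961358217 0.021171528150590962 delta [-0.0409 -0.0016  0.2818]
[0.55254168 0.06570791 0.31587147] [257.0782578  175.84868189]
157 100
```

View pics/w7.png

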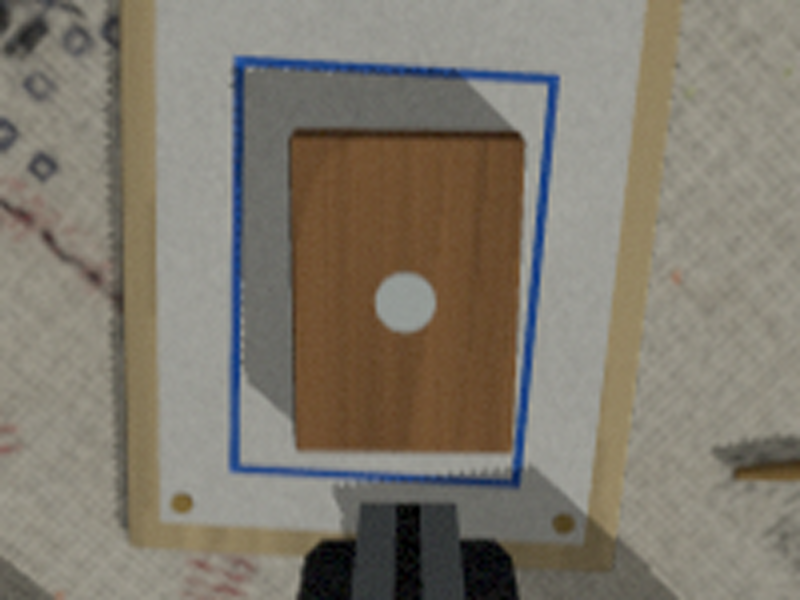

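The block lies face down, wholly inside the blue lines, with the disc at crop (405,302). Now press.

>>> jog_arm(plan="0 -0.02 -0.001 0.035 0;0 -0.021 -0.001 0.04 0;0 0 0 0.04 0;0 0 0 0.04 0;0 0 0 0.04 0;0 0 0 0.04 0;0 0 0 0.033 0;0 0 0 0 0")

```text
time_s: 10.38
ee_pos: [0.5705, 0.0391, 0.0451]
tcp_rot: [[-0.701, 0.713, -0.015], [0.714, 0.701, -0.001], [0.01, -0.011, -1.0]]
force: [-1.9, 0.6, -0.5]
opening: 0.0
grip_force: 0.0
```

>>> jog_arm(plan="0 0 0 0.003 0;0 0 0 0.003 0;0 0 0 0.003 0;0 0 0 0 0")

```text
time_s: 10.72
ee_pos: [0.5789, 0.0392, 0.0455]
tcp_rot: [[-0.7, 0.714, 0.004], [0.714, 0.7, 0.0], [-0.003, 0.003, -1.0]]
force: [-0.7, -0.6, -0.1]
opening: -0.0002
grip_force: 0.0
```

>>> jog_arm(plan="0 0 0 0.003 0;0 0 0 0.003 0;0 0 0 0.002 0;0 0 0 0 0")

```text
time_s: 11.05
ee_pos: [0.577, 0.0389, 0.0352]
tcp_rot: [[-0.7, 0.714, -0.0], [0.714, 0.7, -0.0], [0.0, -0.0, -1.0]]
force: [0.2, 0.3, -0.8]
opening: 0.0005
grip_force: 0.0
```

>>> jog_arm(plan="0 0 0 0.001 0;0 0 0 0.001 0;0 0 0 0 0")

```text
time_s: 11.3
ee_pos: [0.5773, 0.039, 0.0341]
tcp_rot: [[-0.7, 0.714, 0.0], [0.714, 0.7, 0.0], [-0.0, 0.0, -1.0]]
force: [-1.8, -0.6, 3.4]
opening: 0.0002
grip_force: 2.2
```

>>> jog_arm(plan="0 0 0 0.001 0;0 0 0 0 0;0 0 0 0 0")

```text
time_s: 11.55
ee_pos: [0.5774, 0.039, 0.0341]
tcp_rot: [[-0.7, 0.714, 0.001], [0.714, 0.7, 0.0], [-0.001, 0.001, -1.0]]
force: [-3.3, -0.7, 10.4]
opening: -0.0002
grip_force: 5.0
```

About 10 N now. I'll hold for over half a second, then lift clear.

>>> jog_arm(plan="0 0 0 0 0;0 0 0 0 0;0 0 0 0 0;0 0 0 0 0;0 0 0 0 0;0 0 0 0 0;0 0 0 0 0")

```text
time_s: 12.13
ee_pos: [0.5774, 0.039, 0.0341]
tcp_rot: [[-0.7, 0.714, 0.001], [0.714, 0.7, 0.0], [-0.001, 0.001, -1.0]]
force: [-4.0, 0.1, 9.8]
opening: 0.0001
grip_force: 5.0
```

>>> jog_arm(plan="0 0 0 -0.003 0;0 0 0 -0.01 0;0 0 0 -0.03 0;0 0 0 -0.04 0;0 0 0 -0.04 0;0.0 0.02 0 -0.04 0;0 0.02 0 -0.04 0;0 0 0 0 0")

```text
time_s: 12.8
ee_pos: [0.5535, 0.0678, 0.2395]
tcp_rot: [[-0.701, 0.713, 0.014], [0.713, 0.701, 0.003], [-0.008, 0.012, -1.0]]
force: [1.5, -0.7, 0.3]
opening: 0.0001
grip_force: 0.0
```

>>> jog_arm(plan="0 0 0 -0.04 0;0 0 0 -0.04 0;0 0 0 0 0;0 0 0 0 0")

```text
time_s: 13.13
ee_pos: [0.5528, 0.0658, 0.3134]
tcp_rot: [[-0.7, 0.714, 0.007], [0.714, 0.7, 0.001], [-0.005, 0.006, -1.0]]
force: [0.0, -0.3, -0.6]
opening: -0.0
grip_force: 0.0
```

```bash
python3 - <<'E'
from fit import *
c=cal('wrist');im=r.grab_frame('wrist').copy();s=r.state();print(s['ee_pos'],s['time_s'])
w=proj(c,[[.579,.034,.034]])[0]
for m in r.masks_of('wrist','block'):
    k=m['box']
    if abs((k[0]+k[2])/2-w[0])<25 and abs((k[1]+k[3])/2-w[1])<25:
        o=fit([(c,m['pixels'].astype(float))],[.579,.034,np.radians(-46.5)],.13,.09,.009,.034)
        print('fit',o.x[:2],np.degrees(o.x[2]),o.fun);break
cv2.imwrite('pics/w8.png',im[:,:,::-1])
E
```

```text
[0.5518079  0.06568239 0.31108836] 13.1833
fit [0.5794126  0.03517474] -46.780610850028694 0.02213630100688924
```

View pics/w8.png

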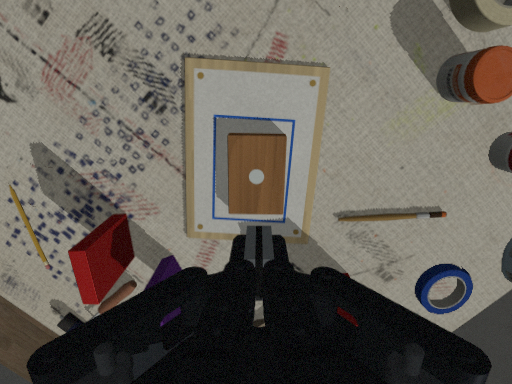

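The block has not moved. It lies inside the frame (u 228–286, v 133–214), untouched by the arm.

```bash
python3 -c "
from workcell import r
print(r.job_done())"
```

```text
the job is handed in; nothing more can be done
None
```

The block was toppled face down inside the blue frame, pressed on the middle of its back with about 10 N for over half a second, and left lying untouched; the job is handed in, but no verdict came back.

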